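Show the suspect capacitor and its spare to the bench recorder

ROBOT

A 6-joint arm with a two-finger parallel gripper is mounted at the origin on the work surface. World frame = base frame: x ahead of the robot, y to its left, z up, the work surface at z = 0. Lengths are in mm, angles in rad, forces in N, time in s.
With the tool pointing down it reaches from about 300 to 825 mm from the base axis. Payload 5.4 kg.
Tool frame: the origin (TCP) lies between the finger pads, 19 mm behind the fingertips; this is the grasp point; z points along the fingers, y is the line along which they close (so a half turn about z gives the same grasp; the last joint's range is limited). The gripper opens to 92 mm and grips with 3 to 60 N. Pads are 20 mm wide; open, the fingers measure 128 mm over their backs; the gripper's body (75 mm by 189 mm) begins 69 mm behind the grasp point.
Start: joints at [0.915, 0.158, 1.597, -0, 1.386, -0.21], TCP at [247.935, 518.781, 233.301] pointing down, gripper open.
Joint ranges: [-2.91, 2.91], [-0.94, 2.29], [0.18, 2.7], [-1.29, 4.43], [0.17, 2.64], [-3, 3]. Speed limits (rad/s): [2.57, 2.57, 3.14, 3.14, 3.14, 3.14].

INTERFACE

Orientations are given as [roll, pitch, yaw] about the fixed x, y, z axes, in that order (R = Rz(yaw) Ry(pitch) Rx(roll)).
In Python, from cell import bot gives the robot as it stands.
- The arm moves only by the tool servo_tool, never from a script. Its argument "plan" is text: rows parted by semicolons, each of 6 numbers parted by spaces: the shift along the tool's x, y, z in m, then the turn, a rotation vector about the tool's x, y, z in units of 5 degrees (1.0 is 5 degrees). A call has 1 to 20 rows; each row shifts and turns the commanded pose from where the row before left it, along the tool's axes as they then stand; what a row does not reach is not made up. A row lasts 1/10 s, in which the tool goes at most 50 mm and 8.59 degrees, less where a joint would pass 70% of its speed; a pose out of reach is approached as far as the arm can. A call is refused whole if a number of a shift passes 0.05 or a number of a turn 1, either way. A call with a gripper value outside its range is refused whole. "jaw" is the finger opening in m, from 0 to 0.0919, set as the call begins (left out, the last holds). The fingers move at their own pace and stop on an object; "newtons" is the grip in N (left out, the last holds). Time passes only in rows, so rows that do not move let the fingers close. It gives the time, the measured TCP pose, the force, the opening and the grip force at its end, in the units of the state.
- bot.sense(): the state, without advancing time (a new reading comes with each control period).
- bot.camera(name): name is "scene" or "side" or "wrist"; returns the picture (384x512x3 uint8, red, green, blue); there is no depth.
- bot.camera_model(name): a dict with "intrinsics" (3x3 intrinsics, pixels), "cam_to_world" (4x4, takes a point from camera to world coordinates); the wrist camera has in their place "T_tool_cam" (4x4, takes a point from camera to tool coordinates, whose origin is the TCP and whose axes are the flange's). Camera axes: x right, y up, looking along -z (the intrinsics and any distortion apply to the point x, -y, -z); pixel columns grow to the right and rows downward; lengths in mm; the calibration is good to about 2 mm. A picture is of the moment at which its call begins: read the wrist's pose just before it. camera_model takes no time and is no camera call.
- bot.hand_in(): hands the job in; it is judged then, once.
The state is a dict: "t": time; "joint_pos": joint angles; "joint_vel": joint speeds; "joint_efforts": joint torques, N m; "tool_pos": TCP position; "ee_rot": TCP orientation; "ft_force": force on the tool from outside, world axes, zero at the start; "ft_torque": the same for the moment, N m; "finger_gap": finger opening in mm; "grasp_force": force on a finger pad.
Only numpy, scipy, OpenCV 4.12 (cv2) and the standard library are available. Lean on these libraries where they do the work, as an engineer would, in place of code of your own. Each camera call takes 0.05 s, during which the arm holds its last target. There are 200 camera calls.

TASK

Start the bench recorder by pressing its round push button down, then, with the fingers pointing straight down, point at the tall can capacitor on the circuit board and after that at the matching tall spare in the tray: bring the fingertips one to two centimetres above the middle of its top, without contact, and stay there for a good two seconds each time. Touch nothing except the button, pick nothing up, and do not point close at any other part on the way. Finish with the fingertips lifted well clear, at least 10 cm above the spare.

Things in the scene. Friction and masses are not known exactly. Their poses are not given: they have to be found in the camera images.
- rec (a joint): travel of the recorder's push button, m: 0 up, 0.006 fully down; the spring reaches 4 N when fully down and returns it by itself; 0.004 or more counts as pressed
- rec_top (a point): centre of the flat top of the recorder's round push button: grey cap of 36 mm diameter, its top 22 mm above the mat, on a black housing of 52 mm diameter fixed to the mat between board and tray, pressed straight down; this point moves down with the cap
- board: green circuit board, 130 x 120 mm, in a fixed aluminium holder (150 mm long along x); origin on the mat under its centre; the board's upper face is 24 mm above the mat. It lies left or right of the button, the tray on the other side. It carries four parts, one near each corner (about 31 mm from the centre each way), in any order
- tray: grey open tray of spares, 130 x 130 mm, walls 15 mm high, fixed, four square pockets of about 59 mm; origin on the mat under its centre; floor 4 mm thick. One loose spare stands in each pocket, in any order
- board_tall_cap: on the board, soldered (fixed): tall can capacitor: dark upright cylinder with a silver end face, 22 mm diameter, 40 mm high, the tallest part of its group; origin at the centre of its underside, z up, its top 40 mm above that
- board_short_cap: on the board, soldered (fixed): short can capacitor: the same look but 16 mm diameter and 20 mm high; origin at the centre of its underside, z up, its top 20 mm above that
- board_coil: on the board, soldered (fixed): ring coil lying flat: copper-wound ring, 32 mm across, 14 mm high; origin at the centre of its underside, z up, its top 14 mm above that
- board_terminal: on the board, soldered (fixed): screw terminal block: grey, 14 x 30 mm, 16 mm high, three screw heads on top; origin at the centre of its underside, z up, its top 16 mm above that
- spare_tall_cap: loose in the tray, standing in a pocket: tall can capacitor: dark upright cylinder with a silver end face, 22 mm diameter, 40 mm high, the tallest part of its group; origin at the centre of its underside, z up, its top 40 mm above that
- spare_short_cap: loose in the tray, standing in a pocket: short can capacitor: the same look but 16 mm diameter and 20 mm high; origin at the centre of its underside, z up, its top 20 mm above that
- spare_coil: loose in the tray, standing in a pocket: ring coil lying flat: copper-wound ring, 32 mm across, 14 mm high; origin at the centre of its underside, z up, its top 14 mm above that
- spare_terminal: loose in the tray, standing in a pocket: screw terminal block: grey, 14 x 30 mm, 16 mm high, three screw heads on top; origin at the centre of its underside, z up, its top 16 mm above that
- phone: bystander: phone lying flat, 72 x 150 x 9 mm, loose; origin at the centre of its underside
- flux_bottle: bystander: small closed bottle, 36 mm diameter, 85 mm high, upright, loose; origin at the centre of its underside
- tweezers: bystander: steel tweezers lying flat, V-shaped, 120 x 18 x 6 mm, loose; origin near the middle of its length, at the underside
Not all that is in view belongs to the job. Several things look just like the part that bears rec: the one meant starts farthest to the robot's left.

How it is judged (in metres and radians):
On the way, in this order (a step that is already met when the one before it is completed fails the run):
1. the recorder's button is pressed down (4 mm or more) (value of joint rec above 0.004 m), for 0.05 s.
2. the tool points straight down at the tall capacitor on the board for about two seconds: TCP within 12 mm of its axis and 20 to 55 mm above its top, button released (horizontal distance between the grasp point and board_tall_cap below 0.012 m and z of the grasp point in the frame of board_tall_cap between 0.06 and 0.095 m and angle between the grasp point's own z axis and vertical above 2.75 rad and value of joint rec below 0.002 m), for 1.9 s.
3. then at the tall spare in the tray in the same way (horizontal distance between the grasp point and spare_tall_cap below 0.012 m and z of the grasp point in the frame of spare_tall_cap between 0.06 and 0.095 m and angle between the grasp point's own z axis and vertical above 2.75 rad and value of joint rec below 0.002 m), for 1.9 s.
At the end, for the whole second after the job is handed in: Button up again (under 2 mm), the TCP at least 90 mm higher than the top of the tall spare, every spare upright and at rest, spares and bystanders within 8 mm of where they began (value of joint rec below 0.002 m and z of the grasp point in the frame of spare_tall_cap above 0.13 m and distance of each of spare_tall_cap, spare_short_cap, spare_coil, spare_terminal, phone, flux_bottle, tweezers from where it was at the start of the episode below 0.008 m and linear speed of each of spare_tall_cap, spare_short_cap, spare_coil, spare_terminal below 0.02 m/s and angle between each of spare_tall_cap, spare_short_cap, spare_coil, spare_terminal's own z axis and vertical below 0.1 rad); the robot touches nothing.
It fails at once if a part, the board or the tray is touched (over 0.5 N) (contact force between any of the fingers, the arm and board_tall_cap above 0.5 N or contact force between any of the fingers, the arm and board_short_cap above 0.5 N or contact force between any of the fingers, the arm and board_coil above 0.5 N or contact force between any of the fingers, the arm and board_terminal above 0.5 N or contact force between any of the fingers, the arm and spare_tall_cap above 0.5 N or contact force between any of the fingers, the arm and spare_short_cap above 0.5 N or contact force between any of the fingers, the arm and spare_coil above 0.5 N or contact force between any of the fingers, the arm and spare_terminal above 0.5 N or contact force between any of the fingers, the arm and board above 0.5 N or contact force between any of the fingers, the arm and tray above 0.5 N).
It fails at once if a bystander is touched (over 0.5 N) (contact force between any of the fingers, the arm and phone above 0.5 N or contact force between any of the fingers, the arm and flux_bottle above 0.5 N or contact force between any of the fingers, the arm and tweezers above 0.5 N).
It fails at once if a spare or a bystander is lifted or shifted by more than 8 mm (distance of any of spare_tall_cap, spare_short_cap, spare_coil, spare_terminal, phone, flux_bottle, tweezers from where it was at the start of the episode above 0.008 m).
It fails at once if the tool points close at a wrong part (TCP within 12 mm of its axis and less than 45 mm above its top) ((horizontal distance between the grasp point and board_short_cap below 0.012 m and z of the grasp point in the frame of board_short_cap between 0.02 and 0.065 m and angle between the grasp point's own z axis and vertical above 2.75 rad) or (horizontal distance between the grasp point and board_coil below 0.012 m and z of the grasp point in the frame of board_coil between 0.014 and 0.059 m and angle between the grasp point's own z axis and vertical above 2.75 rad) or (horizontal distance between the grasp point and board_terminal below 0.012 m and z of the grasp point in the frame of board_terminal between 0.016 and 0.061 m and angle between the grasp point's own z axis and vertical above 2.75 rad) or (horizontal distance between the grasp point and spare_short_cap below 0.012 m and z of the grasp point in the frame of spare_short_cap between 0.02 and 0.065 m and angle between the grasp point's own z axis and vertical above 2.75 rad) or (horizontal distance between the grasp point and spare_coil below 0.012 m and z of the grasp point in the frame of spare_coil between 0.014 and 0.059 m and angle between the grasp point's own z axis and vertical above 2.75 rad) or (horizontal distance between the grasp point and spare_terminal below 0.012 m and z of the grasp point in the frame of spare_terminal between 0.016 and 0.061 m and angle between the grasp point's own z axis and vertical above 2.75 rad)).
It also fails if it takes over 54 s, if anything falls off the work surface, if the arm or the gripper's body presses on something with over 40 N, if the wrist force passes 120 N, or if a joint passes its speed limit or range.

## Working session

There is one attempt and no reset: what is moved stays moved. The work goes in short steps, Python scripts to look and compute and a tool call to move; the robot and the scene stay as the last step left them, time stands still between calls to the robot, and variables do not carry over. Pictures are saved under pics/ and viewed, at most 10 in all, crops included, and the job is handed in when it is done.

Besides the shell and the picture viewer there is one more tool, called after "Emit:" as a command line: name --argument value ..., lists and objects as JSON in quotes. servo_tool: Moves the arm, as the interface text tells. Its arguments: {"type":"object","properties":{"plan":{"type":"string"},"jaw":{"type":"number"},"newtons":{"type":"number"}},"required":["plan"]}

```bash
mkdir -p pics; python3 - <<'E'
from cell import bot
import cv2,numpy as np
s=bot.sense();print(s['t'],s['tool_pos'],s['ee_rot'],s['finger_gap'])
for n in("scene","side","wrist"):
    cv2.imwrite(f"pics/{n}0.png",bot.camera(n)[:,:,::-1]);m=bot.camera_model(n)
    print(n,{k:np.round(v,3).tolist() if not isinstance(v,str) else v for k,v in m.items()})
a=[cv2.imread(f"pics/{n}0.png") for n in("scene","side")]
E
```

```text
0.0 [247.57627832 518.32027057 232.34047314] [-3.13978563e+00 -3.85378659e-04  2.69581843e+00] 91.59195106363752
scene {'intrinsics': [[393.971, 0.0, 256.709], [0.0, 393.971, 193.354], [0.0, 0.0, 1.0]], 'cam_to_world': [[0.17, -0.799, 0.577, 960.513], [0.985, 0.144, -0.092, -52.18], [-0.01, 0.584, 0.811, 606.088], [0.0, 0.0, 0.0, 1.0]]}
side {'intrinsics': [[451.005, 0.0, 250.636], [0.0, 451.005, 184.684], [0.0, 0.0, 1.0]], 'cam_to_world': [[0.939, 0.229, -0.258, 280.505], [-0.345, 0.636, -0.691, -695.385], [0.005, 0.737, 0.676, 759.242], [0.0, 0.0, 0.0, 1.0]]}
wrist {'intrinsics': [[314.823, 0.0, 249.401], [0.0, 314.823, 192.109], [0.0, 0.0, 1.0]], 'T_tool_cam': [[-0.0, 0.965, 0.263, 74.069], [1.0, 0.0, -0.0, 0.245], [-0.0, 0.263, -0.965, -152.111], [0.0, 0.0, 0.0, 1.0]]}
```

View pics/scene0.png

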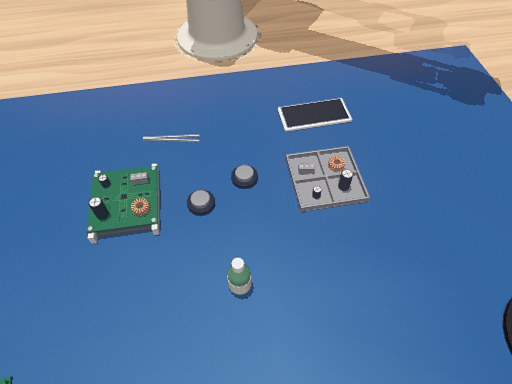

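View pics/side0.png

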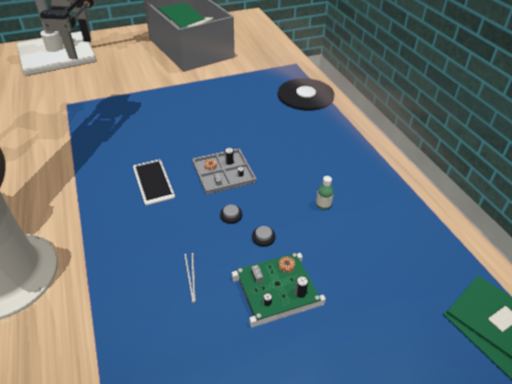

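The scene picture (its right is +y, the robot's left) shows two candidates for the button, A at (244,174) and B at (200,199). The board's parts are the tall cap with top at (97,202), short cap (103,179), terminal (139,178) and coil (140,206). The tray's are the tall cap with top at (347,174), short cap (317,190), terminal (306,168) and coil (336,162). The phone is at (315,114), bottle (239,275) and tweezers (172,138). Next I locate each one in both views.

```bash
cat > h.py <<'E'
import numpy as np,cv2
from cell import bot
def ray(n,px,T=None):
    m=bot.camera_model(n);K=np.array(m["intrinsics"]);T=np.array(m["cam_to_world"]) if T is None else T
    d=np.linalg.inv(K)@[px[0],px[1],1];return T[:3,3],T[:3,:3]@(d*[1,-1,-1])
def onz(n,px,z,T=None):
    o,d=ray(n,px,T);return (o+d*(z-o[2])/d[2])[:2]
def tri(a,b):
    (o,d),(p,e)=ray("scene",a),ray("side",b)
    s=np.linalg.lstsq(np.c_[d,-e],p-o,rcond=None)[0];x,y=o+d*s[0],p+e*s[1]
    return (x+y)/2,np.linalg.norm(x-y)
def refine(n,px,lo,hi,r=9):
    g=cv2.cvtColor(cv2.imread(f"pics/{n}0.png"),cv2.COLOR_BGR2HSV)
    m=cv2.inRange(g,(0,0,lo),(180,90,hi));k,l,st,c=cv2.connectedComponentsWithStats(m)
    i=min(range(1,k),key=lambda i:np.hypot(*(c[i]-px))+(99 if st[i,4]<6 else 0));return c[i],st[i,4]
E
python3 - <<'E'
from h import *
pr=lambda *a:print(*[np.round(x,1) for x in a])
for nm,a,b,z,lo in [("A",(244,174),(231,211),22,80),("B",(200,199),(263,233),22,80),("btall",(97,202),(302,282),64,170),("stall",(347,174),(229,152),44,170)]:
    (ca,na),(cb,nb)=refine("scene",a,lo,255),refine("side",b,lo,255)
    print(nm);pr(ca,na,cb,nb);pr(onz("scene",ca,z),onz("side",cb,z),*tri(ca,cb))
for nm,a,z in [("bottle",(238,264),85),("phone",(315,114),9),("tweez",(172,138),4)]:print(nm);pr(onz("scene",a,z))
a=cv2.imread("pics/scene0.png")[120:250,70:390]
cv2.imwrite("pics/crop.png",cv2.resize(a,None,fx=2.4,fy=2.4,interpolation=cv2.INTER_CUBIC))
E
```

```text
A
[244. 173.] 273 [230.5 210.6] 177
[493.9  -1.8] [488.6  -8.3] [489.9  -1.9  16.1] 1.7
B
[199.8 198.7] 306 [263.4 232.5] 201
[538.5 -89.6] [534.7 -95.6] [535.9 -90.6  17.2] 2.0
btall
[ 94.4 201.4] 66 [301.9 280.5] 61
[ 543.1 -261.9] [ 544.4 -263.9] [ 543.8 -262.8   63.7] 2.3
stall
[346.9 173. ] 55 [228.8 149.7] 26
[544.8 180.9] [546.5 179.1] [546.1 179.8  44.6] 2.0
bottle
[709.  -41.2]
phone
[348.2 176.8]
tweez
[ 359.5 -134.8]
```

View pics/crop.png

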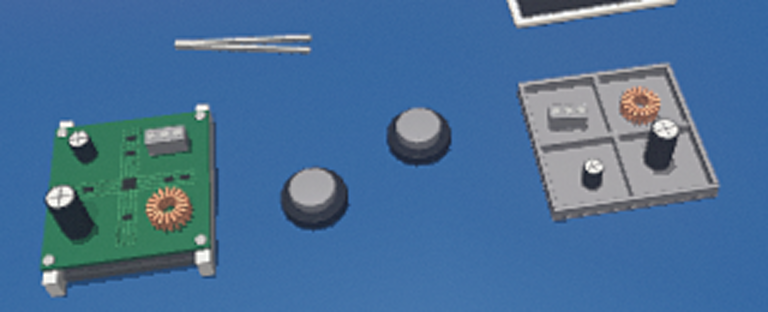

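The choice is A at (244,173): about (491,-5) mm, while B lies at y = -92, so A is farther to the robot's left. The crop agrees, with tall caps at board upper-left (scene 95,201) and tray right (347,173), and both triangulated tops sit at the heights they should (63.7 and 44.6). Closing the fingers and moving above A.

Emit:
servo_tool --plan "-0.01 -0.008 0 0 0 0;-0.02 -0.016 0 0 0 0;-0.03 -0.025 0 0 0 0;-0.035 -0.029 0 0 0 0;-0.035 -0.029 0 0 0 0;-0.035 -0.029 0 0 0 0;-0.035 -0.029 0 0 0 0;-0.035 -0.029 0 0 0 0;-0.035 -0.029 0.01 0 0 0;-0.035 -0.029 0.01 0 0 0;-0.035 -0.029 0.01 0 0 0;-0.035 -0.029 0.01 0 0 0;-0.03 -0.025 0.01 0 0 0;-0.02 -0.016 0.01 0 0 0;-0.01 -0.008 0.01 0 0 0;-0.01 -0.008 0 0 0 0;0 0 0 0 0 0;0 0 0 0 0 0;0 0 0 0 0 0" --jaw 0

```text
t: 2.05
tool_pos: [491.2, -3.3, 163.9]
ee_rot: [3.141, 0.001, 2.697]
ft_force: [0.3, 0.4, -0.1]
finger_gap: 0.4
grasp_force: 0.0
```

```bash
cat >> h.py <<'E'
from scipy.spatial.transform import Rotation
def pose():
    s=bot.sense();return s,np.array(s['tool_pos']),Rotation.from_euler('xyz',s['ee_rot']).as_matrix()
def wristT():
    s,p,R=pose();T=np.eye(4);T[:3,:3]=R;T[:3,3]=p;return T@np.array(bot.camera_model("wrist")["T_tool_cam"])
def go(x,y,z):
    s,p,R=pose();print("t",round(s['t'],2),"tcp",np.round(p,1),np.round(s['ee_rot'],3),"gap",round(s['finger_gap'],1),"tool shift mm",np.round(R.T@(np.array([x,y,z])-p),1))
def circ(name,guess,z,lo,hi,sat=90):
    "blob in a fresh wrist picture nearest the guess: its world position on plane z, and its width there"
    T=wristT();im=bot.camera("wrist")[:,:,::-1];cv2.imwrite(f"pics/{name}.png",im)
    m=cv2.inRange(cv2.cvtColor(im,cv2.COLOR_BGR2HSV),(0,0,lo),(180,sat,hi))
    for c in sorted(cv2.findContours(m,0,2)[0],key=cv2.contourArea)[::-1][:12]:
        if cv2.contourArea(c)<30:continue
        (u,v),r=cv2.minEnclosingCircle(c);q=onz("wrist",(u,v),z,T);w=np.linalg.norm(onz("wrist",(u+r,v),z,T)-q)*2
        if np.linalg.norm(q-guess)<60:print("blob px",round(u),round(v),"xy",np.round(q,1),"diam",round(w,1))
E
python3 - <<'E'
from h import *
go(491,-5,35);circ("w1",(491,-5),22,80,255)
E
```

```text
t 2.05 tcp [491.2  -3.3 163.9] [3.141e+00 1.000e-03 2.697e+00] gap 0.4 tool shift mm [ -0.5  -1.6 128.9]
blob px 251 180 xy [486.3   0.8] diam 42.3
```

View pics/w1.png

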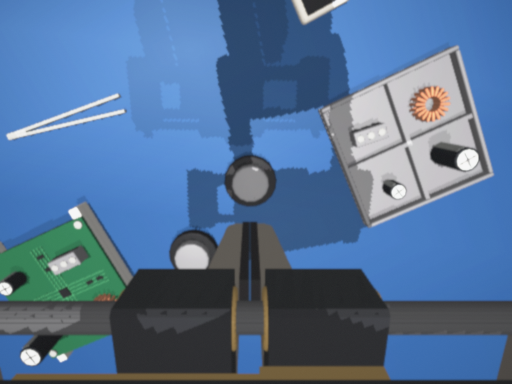

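The wrist view shows A's cap at (251,181), with the fingers in line with it, B at (192,257), the board lower left and the tray at right. The three estimates average about (490,-3) once the visible cap sides are allowed for, so the TCP is already within 2 mm. Pressing.

Emit:
servo_tool --plan "0 0 0.01 0 0 0;0 0 0.02 0 0 0;0 0 0.025 0 0 0;0 0 0.025 0 0 0;0 0 0.02 0 0 0;0 0 0.015 0 0 0;0 0 0.006 0 0 0;0 0 0.003 0 0 0;0 0 0.002 0 0 0;0 0 0.002 0 0 0;0 0 0 0 0 0;0 0 0 0 0 0"

```text
t: 3.3
tool_pos: [491.6, -4.2, 35.9]
ee_rot: [3.141, 0.001, 2.696]
ft_force: [-1.8, 1.6, 5.0]
finger_gap: 0.5
grasp_force: 1.7
```

Emit:
servo_tool --plan "0 0 0.001 0 0 0;0 0 0 0 0 0;0 0 0 0 0 0"

```text
t: 3.6
tool_pos: [491.7, -4.2, 35.0]
ee_rot: [3.141, 0.001, 2.696]
ft_force: [-2.5, 0.7, 7.7]
finger_gap: 0.3
grasp_force: 3.6
```

Emit:
servo_tool --plan "0 0 -0.005 0 0 0;0 0 -0.015 0 0 0;0 0 -0.025 0 0 0;0 0 -0.025 0 0 0;0 0 -0.025 0 0 0;0 0 -0.02 0 0 0;0 0 -0.01 0 0 0;0 0 0 0 0 0;0 0 0 0 0 0"

```text
t: 4.5
tool_pos: [490.8, -4.2, 158.4]
ee_rot: [-3.141, -0.001, 2.696]
ft_force: [0.1, 0.3, 0.4]
finger_gap: 0.5
grasp_force: 0.0
```

```bash
python3 - <<'E'
from h import *
go(543.8,-263,160)
E
```

```text
t 4.5 tcp [490.8  -4.2 158.4] [-3.141e+00 -1.000e-03  2.696e+00] gap 0.5 tool shift mm [-159.4 -210.6   -1.7]
```

Emit:
servo_tool --plan "-0.006 -0.008 0 0 0 0;-0.013 -0.017 0 0 0 0;-0.02 -0.026 0 0 0 0;-0.02 -0.027 0 0 0 0;-0.02 -0.027 0 0 0 0;-0.02 -0.027 0 0 0 0;-0.02 -0.026 0 0 0 0;-0.02 -0.026 0 0 0 0;-0.013 -0.017 0 0 0 0;-0.007 -0.01 0 0 0 0;0 0 0 0 0 0;0 0 0 0 0 0;0 0 0 0 0 0"

```text
t: 5.8
tool_pos: [543.5, -262.0, 159.0]
ee_rot: [3.141, -0.001, 2.697]
ft_force: [1.2, 0.2, 0.4]
finger_gap: 0.3
grasp_force: 0.0
```

```bash
python3 - <<'E'
from h import *
go(543.8,-263,99);circ("w2",(544,-263),64,150,255,60)
E
```

```text
t 5.8 tcp [ 543.5 -262.   159. ] [ 3.141e+00 -1.000e-03  2.697e+00] gap 0.3 tool shift mm [-0.8 -0.8 60. ]
blob px 249 201 xy [ 544.1 -262. ] diam 17.9
```

View pics/w2.png

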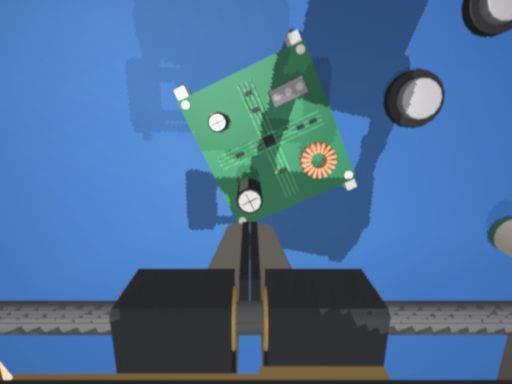

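The wrist view shows the tall cap's silver top at (249,201), measured at (544.1,-262.0), which is 1 mm from the TCP's line. I'll lower to TCP z ≈ 99, putting the tips 16 mm above it, hold for over 2 s, and rise.

Emit:
servo_tool --plan "0 0 0.006 0 0 0;0 0 0.012 0 0 0;0 0 0.015 0 0 0;0 0 0.013 0 0 0;0 0 0.008 0 0 0;0 0 0.006 0 0 0;0 0 0 0 0 0;0 0 0 0 0 0;0 0 0 0 0 0;0 0 0 0 0 0;0 0 0 0 0 0;0 0 0 0 0 0;0 0 0 0 0 0;0 0 0 0 0 0;0 0 0 0 0 0;0 0 0 0 0 0;0 0 0 0 0 0;0 0 0 0 0 0;0 0 0 0 0 0;0 0 0 0 0 0"

```text
t: 7.85
tool_pos: [543.7, -263.2, 99.3]
ee_rot: [-3.142, -0.0, 2.696]
ft_force: [0.3, -0.4, -0.4]
finger_gap: 0.2
grasp_force: 0.0
```

Emit:
servo_tool --plan "0 0 0 0 0 0;0 0 0 0 0 0;0 0 0 0 0 0;0 0 0 0 0 0;0 0 0 0 0 0;0 0 0 0 0 0;0 0 0 0 0 0;0 0 0 0 0 0;0 0 0 0 0 0;0 0 0 0 0 0;0 0 0 0 0 0;0 0 0 0 0 0;0 0 0 0 0 0;0 0 0 0 0 0"

```text
t: 9.25
tool_pos: [543.7, -263.2, 99.3]
ee_rot: [-3.142, -0.0, 2.696]
ft_force: [0.5, 0.8, -1.4]
finger_gap: 0.6
grasp_force: 0.0
```

Emit:
servo_tool --plan "0 0 -0.01 0 0 0;0 0 -0.02 0 0 0;0 0 -0.02 0 0 0;0 0 -0.01 0 0 0;0 0 0 0 0 0"

```text
t: 9.75
tool_pos: [544.8, -264.0, 161.7]
ee_rot: [-3.141, 0.004, 2.696]
ft_force: [-0.3, 0.5, 0.1]
finger_gap: 0.1
grasp_force: 0.0
```

```bash
python3 - <<'E'
from h import *
go(545.5,180,160)
E
```

```text
t 9.75 tcp [ 544.8 -264.   161.7] [-3.141  0.004  2.696] gap 0.1 tool shift mm [190.8 400.9   0.5]
```

Emit:
servo_tool --plan "0.004 0.008 0 0 0 0;0.008 0.017 0 0 0 0;0.012 0.025 0 0 0 0;0.016 0.0335 0 0 0 0;0.016 0.0335 0 0 0 0;0.016 0.0335 0 0 0 0;0.016 0.0335 0 0 0 0;0.016 0.0335 0 0 0 0;0.016 0.0335 0 0 0 0;0.016 0.0335 0 0 0 0;0.016 0.0335 0 0 0 0;0.016 0.0335 0 0 0 0;0.012 0.025 0 0 0 0;0.008 0.016 0 0 0 0;0.003 0.008 0 0 0 0;0 0 0 0 0 0;0 0 0 0 0 0;0 0 0 0 0 0"

```text
t: 11.55
tool_pos: [543.9, 179.7, 159.1]
ee_rot: [-3.141, -0.0, 2.695]
ft_force: [0.5, -0.3, 0.0]
finger_gap: 0.4
grasp_force: 0.0
```

```bash
python3 - <<'E'
from h import *
go(545.5,180,79);circ("w3",(545.5,180),44,150,255,60)
E
```

```text
t 11.55 tcp [543.9 179.7 159.1] [-3.141 -0.     2.695] gap 0.4 tool shift mm [-1.3  1.  80.1]
blob px 252 170 xy [525.9 190.7] diam 86.2
blob px 222 200 xy [539.  155.5] diam 35.9
blob px 250 196 xy [546.2 180. ] diam 17.9
```

View pics/w3.png

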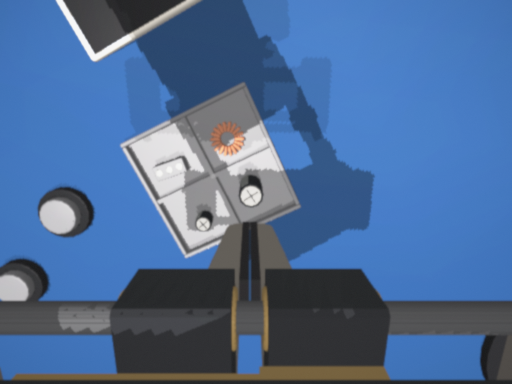

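The wrist view shows the tall spare's top at (250,196), measured at (546.2,180.0), about 2 mm from the TCP's line. I'll correct by (-1.5, +1) mm in tool axes, lower to TCP z ≈ 79, hold, and rise to about 200.

Emit:
servo_tool --plan "-0.0015 0.001 0.006 0 0 0;0 0 0.014 0 0 0;0 0 0.019 0 0 0;0 0 0.019 0 0 0;0 0 0.014 0 0 0;0 0 0.006 0 0 0;0 0 0.002 0 0 0;0 0 0 0 0 0;0 0 0 0 0 0;0 0 0 0 0 0;0 0 0 0 0 0;0 0 0 0 0 0;0 0 0 0 0 0;0 0 0 0 0 0;0 0 0 0 0 0;0 0 0 0 0 0;0 0 0 0 0 0;0 0 0 0 0 0;0 0 0 0 0 0;0 0 0 0 0 0"

```text
t: 13.6
tool_pos: [545.8, 180.8, 79.3]
ee_rot: [-3.142, -0.0, 2.696]
ft_force: [-0.1, -0.3, 0.1]
finger_gap: 0.2
grasp_force: 0.0
```

Emit:
servo_tool --plan "0 0 0 0 0 0;0 0 0 0 0 0;0 0 0 0 0 0;0 0 0 0 0 0;0 0 0 0 0 0;0 0 0 0 0 0;0 0 0 0 0 0;0 0 0 0 0 0;0 0 0 0 0 0;0 0 0 0 0 0;0 0 0 0 0 0;0 0 0 0 0 0;0 0 0 0 0 0;0 0 0 0 0 0"

```text
t: 15.0
tool_pos: [545.8, 180.8, 79.3]
ee_rot: [-3.142, -0.0, 2.696]
ft_force: [-0.9, -0.3, 0.2]
finger_gap: 0.4
grasp_force: 0.0
```

Emit:
servo_tool --plan "0 0 -0.01 0 0 0;0 0 -0.02 0 0 0;0 0 -0.025 0 0 0;0 0 -0.025 0 0 0;0 0 -0.025 0 0 0;0 0 -0.02 0 0 0;0 0 -0.01 0 0 0;0 0 0 0 0 0;0 0 0 0 0 0;0 0 0 0 0 0;0 0 0 0 0 0"

```text
t: 16.1
tool_pos: [545.1, 180.7, 212.9]
ee_rot: [-3.14, -0.002, 2.696]
ft_force: [-0.8, -0.4, -0.3]
finger_gap: 0.5
grasp_force: 0.0
```

```bash
python3 -c "
from cell import bot
print(bot.hand_in())"
```

```text
the job is handed in; nothing more can be done
None
```

The job is handed in (no verdict was returned): I pressed the leftmost button to its stop, pointed at the tall capacitor on the board and then at the tall spare for over 2 s each with no contact felt, and finished with the fingertips about 150 mm above the spare.

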